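# Cap the threaded stud with the copper spatter guard

## Robot

A 7-joint arm with a two-finger parallel gripper is mounted at the origin on the work surface. World frame = base frame: x ahead of the robot, y to its left, z up, the work surface at z = 0. Lengths are in m, angles in rad, forces in N, time in s.
With the tool pointing down it reaches from about 0.425 to 0.925 m from the base axis. Payload 6.8 kg.
Tool frame: the origin (TCP) lies midway between the tips of the shut fingers; the grasp point (between the pads) lies 19 mm behind it; x points along the fingers, y is the direction in which the jaws open and shut, and the axes are right-handed (so a half turn about x gives the same grasp; the last joint's range is limited). The gripper opens to 85 mm and grips with 20 to 120 N. Pads are 22 mm wide; open, the fingers measure 114 mm over their backs; the gripper's body (76 mm by 85 mm) begins 54 mm behind the grasp point. The pads swing forward as they close: fully open they stand 13 mm farther back than shut.
Start: joints at [-1.399, 0.477, 0.022, 1.555, -0.011, 1.109, -0.083], TCP at [0.186, 0.649, 0.231] pointing down, gripper open.
Joint ranges: [-2.96, 2.96], [-0.34, 2.1], [-1.41, 1.46], [0.24, 2.44], [-1.37, 4.51], [0.17, 1.92], [-2.96, 2.96]. Speed limits (rad/s): [2.39, 2.39, 3.14, 3.14, 3.14, 3.14, 3.14].

## Interface

Orientations are given as a rotation vector (axis times angle).
In Python, from bench import r, viewer, nets gives the robot as it stands.
- The arm moves only by the shell command python3 -m pendant 'ROWS' [FORCE]. ROWS is JSON, one flat list of numbers, 5 for each row, row after row: the finger opening in mm, from 0 to 85.4, then the shift along the tool's x, y, z in mm, then the turn about the tool's x in rad. A call has 1 to 20 rows; each row shifts and turns the commanded pose from where the row before left it, along the tool's axes as they then stand; what a row does not reach is not made up. A row lasts 1/8 s, in which the tool goes at most 62.5 mm and 10.7 degrees, less where a joint would pass 70% of its speed; a pose out of reach is approached as far as the arm can. A call with a gripper value outside its range is refused whole. The fingers move at their own pace and stop on an object; FORCE is the grip in N (left out, the last holds). Time passes only in rows, so rows that do not move let the fingers close. It gives the time, the measured TCP pose, the force and the opening at its end, in the units of the state.
- r.get_obs(): the state, without advancing time (a new reading comes with each control period).
- viewer.grab_frame(name): name is "scene" or "top" or "wrist"; returns (picture, depth): 420x560x3 uint8, red, green, blue; 420x560 float32, m along the optical axis (not along the pixel's ray), 0 where there is no reading.
- viewer.calibration(name): a dict with "mtx" (3x3 intrinsics, pixels), "distortion" ([k1, k2, p1, p2, k3] as OpenCV has them; the pictures are not rectified), "world_to_cam" (4x4, takes a point from world to camera coordinates). Camera axes: x right, y up, looking along -z (the intrinsics and any distortion apply to the point x, -y, -z); pixel columns grow to the right and rows downward; lengths in m; the calibration is good to about 2 mm. A picture is of the moment at which its call begins: read the wrist's pose just before it. calibration takes no time and is no camera call; for the wrist camera it gives the pose at the moment of the call.
- r.hand_in(): hands the job in, once; it reports no verdict.
Trained networks look in the newest picture that a camera, given by its name, has taken for a name from the list of things; names that differ only in an ending like _2 or _b are one class to them, and where a whole thing is asked for, a point or a joint stands for the part that bears it (a point fixed in the world has none). Each returns a list of dicts, best first, with "score" (0 to 1); they miss things now and then, are a little off and sometimes report something else, mostly with a low value. They report only what shows in the picture. A call takes as long as a camera call. They do not tell look-alikes from the thing itself.
- nets.look_for(name, camera): "location" ([x, y, z] in m, in world coordinates, good to about 4 mm: the middle of the surface that is visible of it).
- nets.silhouettes(name, camera): "mask" (420x560 bool, what is visible of it).
The state is a dict: "clock": time; "joints": joint angles; "qvel": joint speeds; "tau": joint torques, N m; "tcp_pos": TCP position; "orientation": TCP orientation; "contact_force": force on the tool from outside, world axes, zero at the start; "moment": the same for the moment, N m; "grip_width": finger opening in m.
Only numpy, scipy, OpenCV 4.12 (cv2) and the standard library are available. Lean on these libraries where they do the work, as an engineer would, in place of code of your own. Each camera call takes 0.05 s, during which the arm holds its last target. There are 200 camera calls.

## Task

Before welding starts, protect the thread of the brass stud on the grey base plate: take the square copper guard cup that lies on its side, turn it so that its open side faces down, and set it over the stud so that its rim sits flat on the plate. Set it down without dropping it, let go, and leave the plain steel tube offcut and the round tin where they are.

Things in the scene. Friction and masses are not known exactly. Their poses are not given: they have to be found in the camera images.
- guard: Square copper cup, a 60 mm cube outside, one end open; walls and closed end 3 mm (mouth 54 mm square, 57 mm deep), 0.34 to 0.53 kg. Origin: centre of the cube. +x points out of the mouth. At the start it lies on its side on the table, centre 30 mm up, +z up, +x level, to the robot's left (+y) within 45 deg. Mouth down means +x down. Grip the bare side walls at +y and -y.
- base_plate: Grey steel plate, 140 x 120 x 10 mm, fixed to the table. Origin: centre of its underside, on the table, +z up. An upright threaded brass stud stands at its middle, 17 mm across and 38 mm tall, tip 48 mm above the table. With the guard seated over it, the guard's centre is 40 mm above the table.
- offcut: Bystander: a 60 mm long piece of dark steel square tube, 60 x 60 mm, 4 mm walls, open at both ends, lying on the table. Origin at its centre, 30 mm up, x along its bore. Leave it alone.
- tin: Bystander: a round light-metal cup, 72 mm across the rim and 80 mm tall, standing mouth up. Origin at the centre of its underside. Leave it alone.
There are look-alikes about, which are no part of the job. There is more than one size of the guard; the one meant has the size given above. There is more than one size of the base_plate; the one meant has the size given above.

How it is judged:
At the end, for the whole second after the job is handed in: The copper guard stands mouth down (within 10 degrees) over the stud, its centre within 28 mm of the stud's axis and 34 to 46 mm above the table (rim on the plate), released and at rest; the steel offcut and the tin are within 20 mm of where they began (angle between guard's own x axis and vertical above 2.97 rad and horizontal distance between guard and base_plate below 0.028 m and z of guard in the frame of base_plate between 0.034 and 0.046 m and linear speed of guard below 0.02 m/s and distance of each of offcut, tin from where it was at the start of the episode below 0.02 m); the robot touches nothing.
It fails at once if the guard is dropped (falls free faster than 0.6 m/s, a drop of about 20 mm) (linear speed of guard above 0.6 m/s and contact force between the fingers and guard below 0.05 N).
It fails at once if the steel offcut is moved by more than 20 mm (distance of offcut from where it was at the start of the episode above 0.02 m).
It fails at once if the tin is moved by more than 20 mm (distance of tin from where it was at the start of the episode above 0.02 m).
It also fails if it takes over 40 s, if anything falls off the work surface, if the arm or the gripper's body presses on something with over 40 N, if the wrist force passes 120 N, or if a joint passes its speed limit or range.

## Working session

There is one attempt and no reset: what is moved stays moved. The work goes in short steps, Python scripts to look and compute and a shell command to move; the robot and the scene stay as the last step left them, time stands still between calls to the robot, and variables do not carry over. Pictures are saved under pics/ and viewed, about 8 in all and at most 12, crops included, and the job is handed in when it is done.

```bash
ls; mkdir -p pics; cat > h.py <<'E'
import numpy as np, cv2
from bench import r, viewer, nets
def cloud(name, depth):
    c=viewer.calibration(name); K=np.array(c["mtx"]); D=np.array(c["distortion"]); T=np.linalg.inv(np.array(c["world_to_cam"]))
    h,w=depth.shape; u,v=np.meshgrid(np.arange(w),np.arange(h))
    p=cv2.undistortPoints(np.stack([u,v],-1).reshape(-1,1,2).astype(np.float64),K,D).reshape(h,w,2)
    P=np.stack([p[...,0]*depth,-p[...,1]*depth,-depth],-1)
    W=P@T[:3,:3].T+T[:3,3]; W[depth<=0]=np.nan
    return W
E
python3 - <<'E'
from h import *
for n in ["scene","top"]:
    im,d=viewer.grab_frame(n); cv2.imwrite(f"pics/{n}0.png",im[...,::-1]); np.save(f"pics/{n}0.npy",cloud(n,d))
    for o in ["guard","base_plate","offcut","tin"]:
        print(n,o,[(np.round(x["location"],3).tolist(),round(x["score"],2)) for x in nets.look_for(o,n)])
o=r.get_obs(); print({k:np.round(v,3).tolist() for k,v in o.items()})
E
```

```text
pics
scene guard [([0.621, -0.111, 0.058], 0.7), ([0.641, -0.212, 0.04], 0.7)]
scene base_plate [([0.214, 0.374, 0.016], 0.86)]
scene offcut [([0.477, -0.272, 0.059], 0.76)]
scene tin [([0.618, 0.139, 0.05], 0.88)]
top guard [([0.455, -0.094, 0.079], 0.78), ([0.638, -0.216, 0.042], 0.75), ([0.615, -0.115, 0.059], 0.65)]
top base_plate [([0.436, 0.28, 0.009], 0.8), ([0.198, 0.378, 0.014], 0.75)]
top offcut [([0.466, -0.273, 0.064], 0.6)]
top tin []
{'clock': 0.5, 'joints': [-1.399, 0.477, 0.022, 1.555, -0.012, 1.109, -0.083], 'qvel': [-0.001, -0.003, -0.001, -0.001, 0.0, 0.001, -0.003], 'tau': [-0.001, -59.58, 1.604, -28.129, 0.012, 0.002, 0.0], 'tcp_pos': [0.186, 0.649, 0.231], 'orientation': [0.22, 1.56, -0.22], 'contact_force': [0.054, 0.649, -0.313], 'moment': [0.04, -0.028, -0.007], 'grip_width': 0.086}
```

View pics/top0.png

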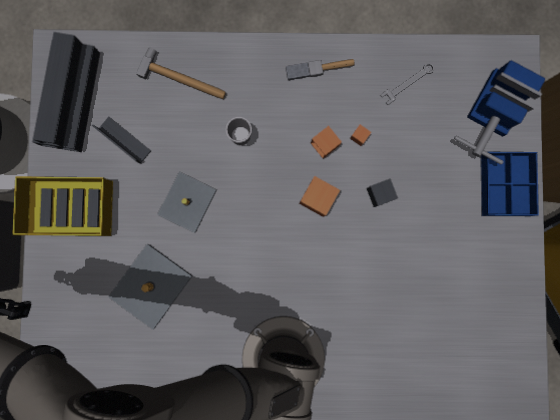

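View pics/scene0.png

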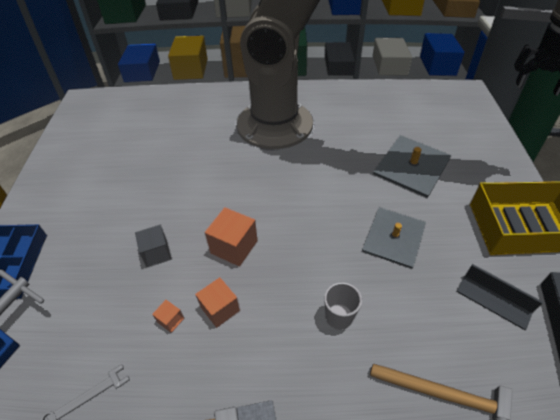

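Top view: the three copper cups are at (326,141), (320,196) and (361,134), the two plates at (187,202) and (150,286), the tin at (240,130) and the offcut at (382,192). The middle-sized cup, about 59 mm tall, looks like the right one. Next I measure sizes and yaws.

```bash
python3 - <<'E'
from h import *
def rect(P,n):
    (c,s,a)=cv2.minAreaRect((P[:,:2]*1000).astype(np.float32)); print(n,len(P),np.round(c,1),np.round(s,1),round(a,1),"zmed",np.round(np.median(P[:,2])*1000,1))
for cam in ["top","scene"]:
    W=np.load(f"pics/{cam}0.npy"); im=cv2.imread(f"pics/{cam}0.png")
    def sel(x,y,R,z0,z1):
        with np.errstate(all="ignore"): return (np.hypot(W[...,0]-x,W[...,1]-y)<R)&(W[...,2]>z0)&(W[...,2]<z1)
    rect(W[sel(.615,-.115,.06,.052,.068)],cam+" guard top")
    rect(W[sel(.455,-.094,.09,.07,.09)],cam+" big top")
    rect(W[sel(.436,.28,.105,.006,.018)],cam+" plateA")
    rect(W[sel(.198,.378,.13,.006,.018)],cam+" plateB")
    for x,y in((.436,.28),(.198,.378)):
        P=W[sel(x,y,.05,.03,.07)]; print(" stud",len(P),np.round(P.mean(0),4),P[:,2].max(), np.round((P[:,:2].min(0)+P[:,:2].max(0))/2,4))
    m=sel(.618,.14,.06,.06,.095); rect(W[m],cam+" tin rim")
    rect(W[sel(.466,-.273,.06,.052,.07)],cam+" offcut")
# crop guard
a=cv2.imread("pics/top0.png")[115:225,290:410]; b=cv2.imread("pics/scene0.png")[205:330,145:265]
f=lambda i:cv2.resize(i,(400,400),interpolation=cv2.INTER_CUBIC)
cv2.imwrite("pics/crop.png",np.hstack([f(a),f(b)]))
c=viewer.calibration("wrist"); M=np.linalg.inv(np.array(c["world_to_cam"])); print(np.round(M,3)); 
from scipy.spatial.transform import Rotation as R
print(np.round(R.from_rotvec(r.get_obs()["orientation"]).as_matrix(),3))
E
```

```text
top guard top 462 [ 613.4 -115.6] [60.5 61.2] 38.8 zmed 60.4
top big top 865 [455.9 -96. ] [80.5 81.1] 61.4 zmed 81.2
top plateA 1992 [435.8 272.5] [196.6 184.7] 44.0 zmed 10.8
top plateB 3388 [192.9 375.3] [249.  241.2] 84.0 zmed 13.8
 stud 37 [0.4393 0.2826 0.0463] 0.05358971363874043 [0.4391 0.2823]
 stud 73 [0.1986 0.3798 0.0572] 0.06987714354129304 [0.1976 0.3819]
top tin rim 194 [636.5 131. ] [68.7 69.7] 0.2 zmed 78.0
top offcut 478 [ 469.4 -275.6] [59.7 61.9] 20.8 zmed 60.8
scene guard top 888 [ 615.2 -115.3] [62.8 61.5] 39.9 zmed 60.5
scene big top 1237 [456.9 -97.1] [83.2 82.7] 60.9 zmed 81.4
scene plateA 2352 [441.2 281.3] [118.7 143.4] 64.6 zmed 10.7
scene plateB 2557 [199.7 379.8] [160.1 190.1] 54.9 zmed 13.1
 stud 72 [0.4434 0.2798 0.0428] 0.05034926169137999 [0.4405 0.2804]
 stud 108 [0.2035 0.377  0.0519] 0.06755144383790979 [0.1994 0.379 ]
scene tin rim 527 [637.8 130.2] [68.  71.5] 85.6 zmed 75.8
scene offcut 637 [ 471.2 -275.6] [62.6 60.9] 21.4 zmed 60.9
[[ 0.275 -0.913 -0.301  0.11 ]
 [ 0.961  0.262  0.085  0.671]
 [ 0.001 -0.313  0.95   0.375]
 [ 0.     0.     0.     1.   ]]
[[-0.     0.276  0.961]
 [ 0.     0.961 -0.276]
 [-1.     0.    -0.   ]]
```

View pics/crop.png

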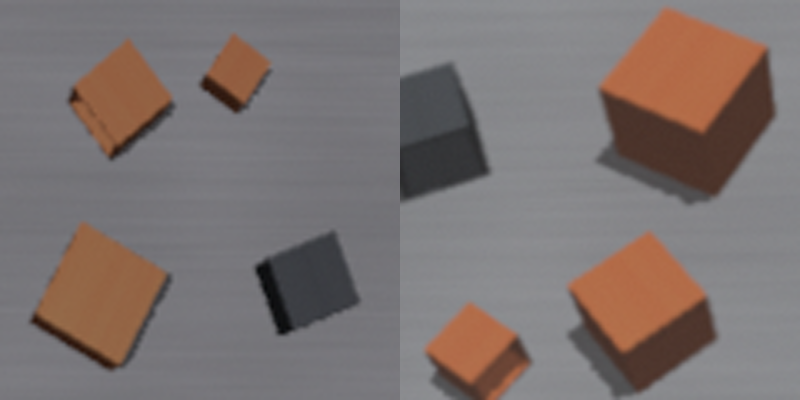

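The middle cup is 60 mm, centre (0.614, -0.1155), with the mouth at yaw about 129° (the dark gap at the lower left of the crop). The right plate is the 119x143 mm one with its stud at about (0.440, 0.281).

The moves can't tilt the tool. So I'll grip near the closed end, let the cup swing mouth-down in the pads, and tip it against the table if it doesn't.

```bash
python3 -m pendant '[85,0,-39.2,39.8,0, 85,0,-39.2,39.8,0, 85,0,-39.2,39.8,0, 85,0,-39.2,39.8,0, 85,0,-39.2,39.8,0, 85,0,-39.2,39.8,0, 85,0,-39.2,39.8,0, 85,0,-39.2,39.8,0, 85,0,-39.2,39.8,0, 85,0,-39.2,39.8,0, 85,0,-39.2,39.8,0, 85,0,-39.2,39.8,0, 85,0,-39.2,39.8,0, 85,0,-39.2,39.8,0, 85,0,-39.2,39.8,0, 85,0,-39.2,39.8,0, 85,0,0,0,0.151, 85,0,0,0,0.151, 85,0,0,0,0.151, 85,0,0,0,0.151]' 20
cat >> h.py <<'E'
from scipy.spatial.transform import Rotation as R
def st():
    o=r.get_obs(); M=R.from_rotvec(o["orientation"]).as_matrix(); print("t",o["clock"],"tcp",np.round(o["tcp_pos"],4),"y yaw",round(np.degrees(np.arctan2(M[1,1],M[0,1])),2),"w",round(o["grip_width"],4),"j7",round(o["joints"][6],2),"F",np.round(o["contact_force"],1)); return np.array(o["tcp_pos"]),M
def to(x,y,z=None):
    p,M=st(); d=np.array([x,y,p[2] if z is None else z])-p; print("tool mm",np.round(1000*M.T@d,1))
def rect(P,n):
    (c,s,a)=cv2.minAreaRect((P[:,:2]*1000).astype(np.float32)); print(n,len(P),np.round(c,1),np.round(s,1),round(a,1),"z",np.round(np.percentile(P[:,2],[5,50,95])*1000,1))
def sel(W,x,y,Rr,z0,z1):
    with np.errstate(all="ignore"): return (np.hypot(W[...,0]-x,W[...,1]-y)<Rr)&(W[...,2]>z0)&(W[...,2]<z1)
E
python3 - <<'E'
from h import *
to(.6254,-.1294)
im,d=viewer.grab_frame("wrist"); W=cloud("wrist",d); cv2.imwrite("pics/w1.png",im[...,::-1])
rect(W[sel(W,.614,-.1155,.06,.052,.068)],"guard")
E
```

```text
clock: 3.0
tcp_pos: [0.6253, -0.1298, 0.2313]
orientation: [0.694, 1.457, -0.694]
contact_force: [-0.1, -0.0, -0.4]
grip_width: 0.0849
t 3.0 tcp [ 0.6253 -0.1298  0.2313] y yaw 39.08 w 0.0849 j7 1.04 F [-0.1 -0.  -0.4]
tool mm [ 0.   0.4 -0.3]
guard 4760 [ 614.5 -114.3] [60.2 59.9] 38.8 z [59.5 60.7 61.9]
```

View pics/w1.png

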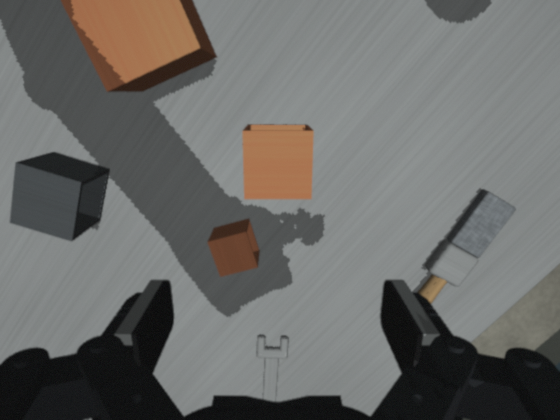

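The wrist view shows the cup's mouth edge at the top (278,127) and its closed end at (278,198), lined up with the jaws. Now down and grip.

```bash
python3 -m pendant '[85,40,1.3,-0.8,0, 85,40,0,0,0, 85,40,0,0,0, 85,40,0,0,0, 85,40,0,0,0, 85,18,0,0,0, 85,8.5,0,0,0, 85,0,0,0,0, 50,0,0,0,0, 50,0,0,0,0, 50,0,0,0,0, 50,0,0,0,0, 50,0,0,0,0]' 20
python3 - <<'E'
from h import *
st(); im,d=viewer.grab_frame("wrist"); W=cloud("wrist",d)
cv2.imwrite("pics/w2.png",im[...,::-1]); rect(W[sel(W,.614,-.1155,.06,.055,.068)],"guard")
E
```

```text
clock: 4.68
tcp_pos: [0.6263, -0.1291, 0.0062]
orientation: [0.69, 1.457, -0.69]
contact_force: [-1.6, -0.4, 5.8]
grip_width: 0.0603
t 4.675 tcp [ 0.6263 -0.1291  0.0062] y yaw 39.35 w 0.0603 j7 1.17 F [-1.6 -0.4  5.8]
guard 46413 [ 614.  -115.5] [119.3  62.1] 39.8 z [59.5 60.9 66.3]
```

View pics/w2.png

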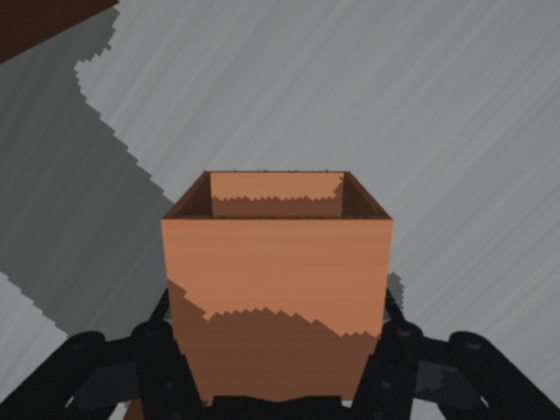

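Gripped with the cup square in the jaws, mouth at the top of the picture (277,195). Lifting slowly to see whether it swings.

```bash
python3 -m pendant '[50,-8,0,0,0, 50,-8,0,0,0, 50,-8,0,0,0, 50,-8,0,0,0, 50,-8,0,0,0, 50,-8,0,0,0, 50,-8,0,0,0, 50,0,0,0,0, 50,0,0,0,0]' 20
python3 - <<'E'
from h import *
st(); im,d=viewer.grab_frame("wrist"); W=cloud("wrist",d)
cv2.imwrite("pics/w3.png",im[...,::-1])
E
```

```text
clock: 5.85
tcp_pos: [0.6255, -0.1283, 0.0606]
orientation: [0.69, 1.459, -0.69]
contact_force: [-0.6, 0.2, -3.8]
grip_width: 0.0598
t 5.85 tcp [ 0.6255 -0.1283  0.0606] y yaw 39.36 w 0.0598 j7 1.14 F [-0.6  0.2 -3.8]
```

View pics/w3.png

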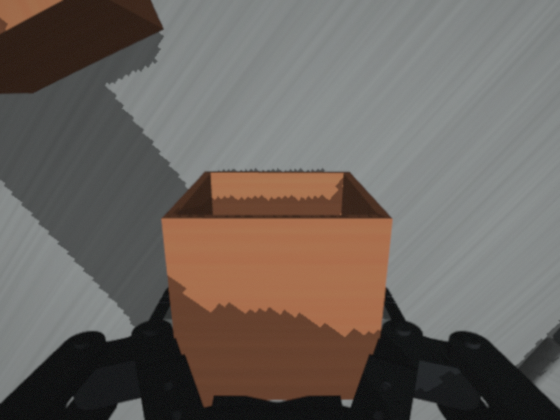

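The friction holds it level even at 20 N, so it won't swing by itself. The stud can serve as a fixed stop: bring the lower rim against its back and push forward. That swings the mouth down with the stud ending up inside. First I carry the cup there at a safe height.

```bash
python3 -m pendant '[50,-20,0,0,0, 50,-20,0,0,0, 50,0,14.6,-45.2,0, 50,0,14.6,-45.2,0, 50,0,14.6,-45.2,0, 50,0,14.6,-45.2,0, 50,0,14.6,-45.2,0, 50,0,14.6,-45.2,0, 50,0,14.6,-45.2,0, 50,0,14.6,-45.2,0, 50,0,0,0,0, 50,0,0,0,0]'
python3 - <<'E'
from h import *
to(.486,.225,.045)
im,d=viewer.grab_frame("wrist"); W=cloud("wrist",d)
cv2.imwrite("pics/w4.png",im[...,::-1]); P=W[sel(W,.44,.281,.03,.035,.06)]; print("stud",len(P),np.round(P.mean(0),4),np.round(P.min(0),4),np.round(P.max(0),4))
im,d=viewer.grab_frame("top"); W=cloud("top",d)
m=sel(W,.475,.24,.06,.12,.17); print(np.round(np.nanpercentile(W[m],[5,50,95],axis=0),3))
E
```

```text
clock: 7.4
tcp_pos: [0.4874, 0.225, 0.102]
orientation: [0.691, 1.457, -0.689]
contact_force: [0.3, -0.2, -3.6]
grip_width: 0.0597
t 7.4 tcp [0.4874 0.225  0.102 ] y yaw 39.37 w 0.0597 j7 0.46 F [ 0.3 -0.2 -3.6]
tool mm [57.  -1.2 -0.9]
stud 828 [0.4407 0.2827 0.048 ] [0.4325 0.2743 0.0429] [0.4492 0.2909 0.0506]
[[0.448 0.189 0.129]
 [0.459 0.196 0.158]
 [0.465 0.219 0.165]]
```

View pics/w4.png

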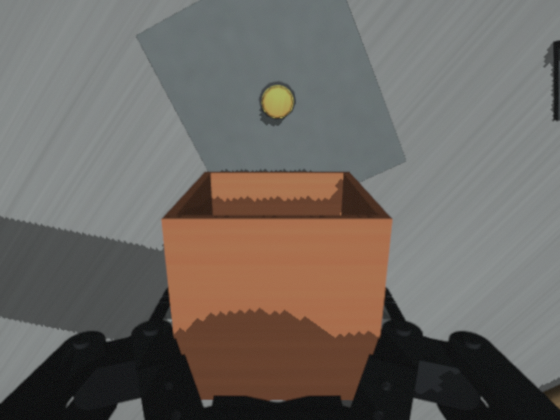

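The stud shows at (277,100), measured at (0.4408, 0.2827), laterally within 1 mm of the cup's axis. Lower so the rim is below the stud tip, then push forward slowly.

```bash
python3 -m pendant '[50,19,0,0,0, 50,19,0,0,0, 50,19,0,0,0, 50,0,0,-8,0, 50,0,0,-7,0, 50,0,0,-4,0, 50,-0.5,0,-4,0, 50,-0.5,0,-4,0, 50,-0.5,0,-4,0, 50,-0.5,0,-4,0, 50,-0.5,0,-4,0, 50,0,0,0,0]'
python3 - <<'E'
from h import *
to(.4408,.2827,.045)
im,d=viewer.grab_frame("wrist"); cv2.imwrite("pics/w5.png",im[...,::-1])
E
```

```text
clock: 9.0
tcp_pos: [0.4661, 0.2535, 0.0483]
orientation: [0.694, 1.451, -0.689]
contact_force: [6.3, -6.2, 1.9]
grip_width: 0.0603
t 9.0 tcp [0.4661 0.2535 0.0483] y yaw 39.19 w 0.0603 j7 0.44 F [ 6.3 -6.2  1.9]
tool mm [  3.2  -1.1 -38.6]
```

View pics/w5.png

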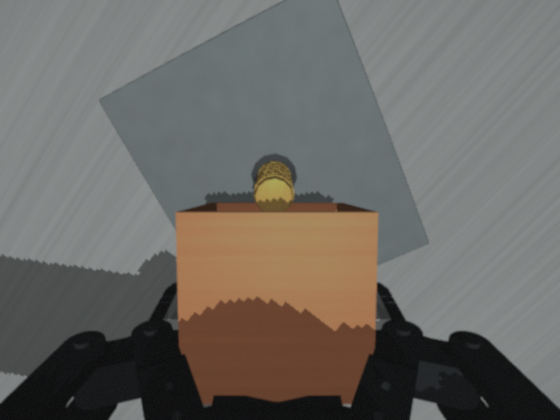

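It's working: the cup's top edge has tilted forward and the stud, at (275,190), is entering the mouth, with a push of about 9 N. I keep pushing.

```bash
python3 -m pendant '[50,-0.5,0,-4,0, 50,-0.5,0,-4,0, 50,-0.5,0,-4,0, 50,-0.5,0,-4,0, 50,-0.5,0,-4,0, 50,-0.5,0,-4,0, 50,-0.5,0,-4,0, 50,0,0,-4,0, 50,0,0,-4,0, 50,0,0,-4,0, 50,0,0,-4,0, 50,0,0,-4,0, 50,0,0,-4,0, 50,0,0,-3,0, 50,0,0,0,0]'
python3 - <<'E'
from h import *
to(.4408,.2827,.045)
im,d=viewer.grab_frame("wrist"); cv2.imwrite("pics/w6.png",im[...,::-1]); W=cloud("wrist",d)
p,M=st(); L=(W-p)@M*1000  # tool frame mm: x down,y,z
fx=np.abs(L[...,1])<22
with np.errstate(all="ignore"):
    for v in range(200,420,20):
        q=L[v,fx[v]]; print(v,np.round(np.nanmedian(q,axis=0),1), "worldz",np.round(np.nanmedian(W[v,fx[v],2])*1000,1))
E
```

```text
clock: 10.92
tcp_pos: [0.4294, 0.2971, 0.0506]
orientation: [0.692, 1.454, -0.689]
contact_force: [6.7, -3.6, -6.3]
grip_width: 0.0598
t 10.925 tcp [0.4294 0.2971 0.0506] y yaw 39.3 w 0.0598 j7 0.34 F [ 6.7 -3.6 -6.3]
tool mm [ 5.7 -0.3 18.4]
t 10.975 tcp [0.4294 0.2971 0.0506] y yaw 39.29 w 0.0597 j7 0.34 F [ 6.6 -4.3 -7.2]
200 [ 39.7   0.2 -26. ] worldz 10.9
220 [ 39.8  -0.3 -14.9] worldz 10.8
240 [ -5.8  -0.4 -22.5] worldz 56.4
260 [-13.6   0.1 -17.3] worldz 64.1
280 [-21.2  -0.1 -12.7] worldz 71.8
300 [-28.2  -0.1  -8.4] worldz 78.8
320 [-34.6   0.1  -4.5] worldz 85.2
340 [-40.5   0.1  -0.6] worldz 91.1
360 [-46.  -0.   3.] worldz 96.6
380 [-51.4  -0.3   6.2] worldz 102.1
400 [-75.3  -0.9 -10.1] worldz 125.9
```

View pics/w6.png

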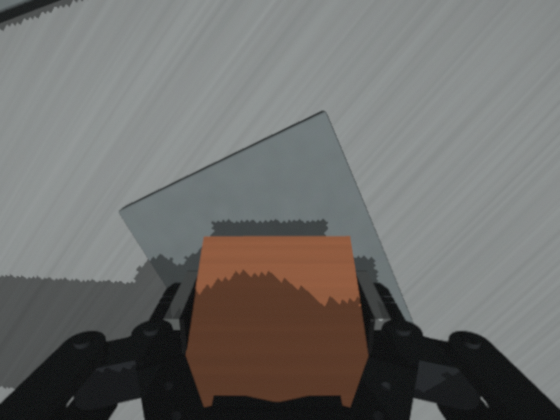

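The cup is at about 58° but has slid in the pads: the grip is now near the cup's upper face, about 22 mm off its axis. Working it through, the trailing rim corner is about 12 mm above the plate and the cup's weight lies ahead of it. So I lower that corner onto the plate and roll forward and down about it, with the stud stopping forward slip.

```bash
python3 -m pendant '[50,4,0,0,0, 50,4,0,0,0, 50,4,0,0,0, 50,2,0,-2.5,0, 50,2,0,-3,0, 50,2,0,-3,0, 50,2,0,-2.5,0, 50,2,0,-2.5,0, 50,0,0,0,0]'
cat >> h.py <<'E'
def prof(n):
    im,d=viewer.grab_frame("wrist"); cv2.imwrite(f"pics/{n}.png",im[...,::-1]); W=cloud("wrist",d); p,M=st(); L=(W-p)@M*1000
    fx=np.abs(L[...,1])<20
    with np.errstate(all="ignore"):
        for v in range(180,420,15):
            q=L[v,fx[v]]; print(v,np.round(np.nanmedian(q,axis=0),1), "worldz",np.round(np.nanmedian(W[v,fx[v],2])*1000,1))
E
python3 -c "
from h import *
to(.4408,.2827); prof('w7')"
```

```text
clock: 12.1
tcp_pos: [0.4188, 0.3096, 0.0279]
orientation: [0.69, 1.458, -0.688]
contact_force: [2.9, 1.1, 0.7]
grip_width: 0.0596
t 12.1 tcp [0.4188 0.3096 0.0279] y yaw 39.43 w 0.0596 j7 0.34 F [2.9 1.1 0.7]
tool mm [-0.  -0.1 34.7]
t 12.15 tcp [0.4188 0.3094 0.0279] y yaw 39.42 w 0.0601 j7 0.34 F [3.4 1.3 1. ]
180 [ 18.1   0.5 -41.7] worldz 9.8
195 [ 17.2   0.2 -35. ] worldz 10.7
210 [ 17.2   0.  -27.8] worldz 10.7
225 [ 17.1   0.  -20.5] worldz 10.8
240 [ 17.1  -0.2 -12.9] worldz 10.8
255 [  0.2  -0.2 -13. ] worldz 27.7
270 [ -9.    0.3 -10.6] worldz 36.9
285 [-17.3  -0.1  -8.4] worldz 45.2
300 [-25.3   0.1  -6.7] worldz 53.2
315 [-32.1   0.1  -4.8] worldz 60.0
330 [-38.4  -0.   -3.1] worldz 66.3
345 [-44.3   0.1  -1.5] worldz 72.2
360 [-49.8  -0.   -0.2] worldz 77.7
375 [-54.8  -0.4   1.1] worldz 82.7
390 [-54.6  -0.2   7.2] worldz 82.5
405 [-76.7  -0.1 -10. ] worldz 104.6
```

It's at 76° now, with the trailing rim on the plate at z = 10 mm and the stud inside. I finish the roll: about 9 mm forward and 12 mm down.

```bash
python3 -m pendant '[50,2,0,-2.2,0, 50,2,0,-2,0, 50,2,0,-2,0, 50,2,0,-1.5,0, 50,2,0,-1,0, 50,2,0,-0.5,0, 50,1.5,0,0,0, 50,0,0,0,0]'
python3 -c "
from h import *
to(.4408,.2827); prof('w8')"
```

```text
clock: 13.15
tcp_pos: [0.412, 0.3176, 0.016]
orientation: [0.691, 1.462, -0.687]
contact_force: [-5.5, 1.5, 25.3]
grip_width: 0.0595
t 13.15 tcp [0.412  0.3176 0.016 ] y yaw 39.45 w 0.0595 j7 0.33 F [-5.5  1.5 25.3]
tool mm [-0.2  0.  45.3]
t 13.2 tcp [0.412  0.3177 0.016 ] y yaw 39.45 w 0.0601 j7 0.33 F [-4.5  1.7 24.8]
180 [ 15.5  -0.  -42.3] worldz 0.7
195 [ 14.9   0.4 -35.6] worldz 1.2
210 [  5.8   0.6 -31.5] worldz 10.3
225 [  5.6   0.2 -24.7] worldz 10.5
240 [  5.2   0.2 -17.9] worldz 10.9
255 [  5.3   0.  -10.6] worldz 10.7
270 [ 3.5 -0.2 -4.2] worldz 12.6
285 [-9.9  0.  -4.2] worldz 26.0
300 [-21.9   0.1  -4.5] worldz 37.9
315 [-31.8   0.1  -4.6] worldz 47.9
330 [-40.5   0.1  -4.6] worldz 56.5
345 [-48.   -0.   -4.5] worldz 64.1
360 [-54.7  -0.   -4.4] worldz 70.8
375 [-54.8  -0.5   1.1] worldz 70.8
390 [-54.8  -0.5   6.9] worldz 70.8
405 [-76.7  -0.2 -10. ] worldz 92.7
```

Upright and flat: top at z = 70.8 mm, front face vertical, centre about 20 mm past the stud. I ease the downward force, slide it back about 17 mm to centre it, let go and rise.

```bash
python3 -m pendant '[50,-1.5,0,0,0, 50,0,0,3,0, 50,0,0,4,0, 50,0,0,4,0, 50,0,0,4,0, 50,0,0,2.5,0, 50,0,0,0,0]'
python3 -c "
from h import *
to(.4408,.2827); prof('w9')"
```

```text
clock: 14.08
tcp_pos: [0.4221, 0.3043, 0.0161]
orientation: [0.69, 1.463, -0.688]
contact_force: [-4.1, 6.0, 9.9]
grip_width: 0.0599
t 14.075 tcp [0.4221 0.3043 0.0161] y yaw 39.49 w 0.0599 j7 0.36 F [-4.1  6.   9.9]
tool mm [-0.1  0.8 28.6]
t 14.125 tcp [0.422  0.3042 0.0161] y yaw 39.49 w 0.0597 j7 0.36 F [-4.7  5.5 11.2]
180 [  5.8   0.6 -44.7] worldz 10.5
195 [  5.4  -0.2 -38.3] worldz 10.8
210 [  5.4   0.  -31.6] worldz 10.8
225 [  5.4   0.  -24.8] worldz 10.7
240 [  5.4  -0.2 -17.8] worldz 10.8
255 [  5.4   0.  -10.6] worldz 10.8
270 [ 3.3  0.  -4.2] worldz 12.8
285 [-10.1   0.1  -4.3] worldz 26.2
300 [-22.   -0.1  -4.6] worldz 38.1
315 [-32.   -0.1  -4.7] worldz 48.1
330 [-40.4  -0.2  -4.6] worldz 56.5
345 [-48.   -0.   -4.5] worldz 64.1
360 [-54.7  -0.1  -4.4] worldz 70.8
375 [-54.6  -0.5   1.2] worldz 70.7
390 [-54.8  -0.5   6.8] worldz 70.9
405 [-76.6  -0.   -9.9] worldz 92.7
```

```bash
python3 -m pendant '[85,0,0,0,0, 85,0,0,0,0, 85,0,0,0,0, 85,0,0,0,0, 85,0,0,0,0, 85,-5,0,0,0, 85,-15,0,0,0, 85,-30,0,0,0, 85,-50,0,0,0, 85,-50,0,0,0, 85,-30,0,25,0, 85,0,0,40,0, 85,0,0,0,0]'
python3 - <<'E'
from h import *
st()
fr={}
for n in ["wrist","scene","top"]:
    im,d=viewer.grab_frame(n); W=cloud(n,d); fr[n]=im
    P=W[sel(W,.4408,.2827,.065,.062,.08)]
    if len(P)>20: rect(P,n+" guard top")
    P=W[sel(W,.6375,.1305,.06,.06,.095)]
    if len(P)>20: rect(P,n+" tin rim")
    P=W[sel(W,.47,-.2756,.06,.052,.07)]
    if len(P)>20: rect(P,n+" offcut")
cv2.imwrite("pics/end.png",np.hstack([cv2.resize(fr[k],(400,300)) for k in("wrist","scene")])[...,::-1])
E
```

```text
clock: 15.75
tcp_pos: [0.467, 0.2487, 0.1975]
orientation: [0.696, 1.455, -0.693]
contact_force: [-0.6, -0.1, -0.0]
grip_width: 0.085
t 15.75 tcp [0.467  0.2487 0.1975] y yaw 39.04 w 0.085 j7 0.31 F [-0.6 -0.1 -0. ]
wrist guard top 6870 [437.1 286.2] [60.4 60.6] 39.6 z [69.  70.1 71.3]
wrist tin rim 1436 [631.7 146.6] [68.2 44.9] 14.9 z [61.3 72.2 80.2]
scene guard top 637 [439.1 282.4] [61.9 62.6] 40.9 z [65.8 70.7 72.7]
scene tin rim 525 [637.6 130.3] [68.  72.5] 85.7 z [61.4 76.1 81.5]
scene offcut 636 [ 471.3 -275.5] [64.5 60.8] 20.9 z [58.3 60.8 62.8]
top guard top 32 [426.9 269. ] [25.4 11.8] 25.6 z [67.3 70.6 73.9]
top tin rim 195 [636.3 130.8] [68.8 69.5] 2.2 z [62.5 77.5 84.1]
top offcut 478 [ 469.4 -275.1] [59.7 61.5] 21.2 z [56.1 60.6 65. ]
```

View pics/end.png

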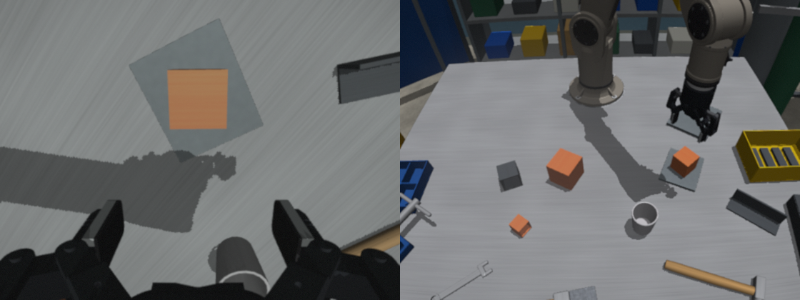

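The end picture shows the cup at (198,99) in the wrist half, standing closed end up on the plate. The gripper is clear, and the tin and offcut haven't moved. Handing in.

```bash
python3 -c "
from bench import r
print(r.hand_in())"
```

```text
the job is handed in; nothing more can be done
None
```

The 60 mm copper guard now stands mouth down over the stud on the 140 x 120 mm plate, released, and the job was handed in at about 16 s. The hand-in gives no verdict, so success rests on my own checks.

**How it was done:** The moves can't tilt the tool, and the cup stayed level when lifted by its closed end at 20 N. I pushed its lower rim against the back of the stud to swing the mouth down, with about 9 N on the wrist when last read mid-push. It slid about 28 mm in the pads on the way, so I set the trailing rim on the plate and rolled it flat. Then I slid it back to centre, opened the fingers and rose clear. The highest force I read was about 26 N, as the rim went flat.

**Last checks:**
- **Guard:** The top face is level at 70–71 mm, so the centre is about 40 mm up.
- **Position:** The wrist view puts the centre about 5 mm from the stud axis and the scene view about 2 mm. The top view was mostly blocked by the arm and gave no usable fit for the guard.
- **Tin and offcut:** Before and after readings agree within about 1 mm in both fixed cameras. The wrist view's tin fit disagreed, because it saw only part of the rim.
- **Gripper:** Open and clear, with wrist force under 1 N. I didn't measure the guard's speed directly.

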